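Seat the matching flange on the stud mount and close the keeper

ROBOT

A 6-joint arm with a two-finger parallel gripper is mounted at the origin on the work surface. World frame = base frame: x ahead of the robot, y to its left, z up, the work surface at z = 0. Lengths are in m, angles in rad, forces in N, time in s.
With the tool pointing down it reaches from about 0.275 to 1 m from the base axis. Payload 8.4 kg.
Tool frame: the origin (TCP) lies on the centre line of the jaws, within the pads' length; the fingertips stand 22 mm ahead of it and the grasp point (between the pads) lies 3 mm ahead of it (arm.tips_ahead is the distance from the TCP to the fingertips, in m); z points along the fingers, y is the direction in which the jaws open and shut (so a half turn about z gives the same grasp; the last joint's range is limited). The gripper opens to 85 mm and grips with 20 to 120 N. Pads are 22 mm wide; open, the fingers measure 114 mm over their backs; the gripper's body (76 mm by 85 mm) begins 54 mm behind the grasp point. The pads swing forward as they close: fully open they stand 13 mm farther back than shut.
Start: joints at [1.282, 0.353, 1.633, -0, 1.155, -0.002], TCP at [0.177, 0.599, 0.253] pointing down, gripper open.
Joint ranges: [-2.63, 2.63], [-0.92, 2.1], [0.06, 2.66], [-1.3, 4.44], [0, 2.69], [-3.02, 3.02]. Speed limits (rad/s): [2.22, 2.22, 2.79, 3.14, 3.14, 3.14].

INTERFACE

Orientations are given as a rotation vector (axis times angle).
In Python, from station import arm gives the robot as it stands. Calls block until the motion is done:
- arm.goto(position, orientation): joint-space move of the TCP to a pose.
- arm.move_straight(position, ori=None, feed=0.15, force_limit=None): straight line of the TCP; ori=None keeps the orientation; feed is the mean speed in m/s. With force_limit (N) it stops when the force on the tool has changed by that much, and returns True; else False.
- arm.movej(angles): joint-space move.
- arm.ungrasp() and arm.gripper_close(f_grip=None): open the fingers fully, or close them until they stop; f_grip is the grip in N (None keeps the last).
- arm.pause(seconds).
- arm.solve_ik(position, orientation): joint angles nearest the present ones, or None.
- arm.sense(): the state.
- arm.read_camera(name): name is "scene" or "top"; returns (picture, depth): 384x512x3 uint8, red, green, blue; 384x512 float32, m along the optical axis (not along the pixel's ray), 0 where there is no reading.
- arm.camera_params(name): a dict with "vfov" (degrees; the focal length in pixels is half the picture's height over the tangent of half this angle, whatever the lens; pixels are square), "cx", "cy" (the principal point, pixels), "dist" ([k1, k2, p1, p2, k3] as OpenCV has them; the pictures are not rectified), "rvec" (rotation vector, rad) and "tvec" (3), from world to camera coordinates, as OpenCV has them. Camera axes: x right, y down, z forward; pixel columns grow to the right and rows downward; lengths in m; the calibration is good to about 2 mm. A picture is of the moment at which its call begins. camera_params takes no time and is no camera call.
A pose or a line that the arm cannot do raises arm.MotionError and nothing moves.
- arm.finish_job(): hands the job in, once; it reports no verdict.
Trained networks look in the newest picture that a camera, given by its name, has taken for a name from the list of things; names that differ only in an ending like _2 or _b are one class to them, and where a whole thing is asked for, a point or a joint stands for the part that bears it (a point fixed in the world has none). Each returns a list of dicts, best first, with "p" (0 to 1); they miss things now and then, are a little off and sometimes report something else, mostly with a low value. They report only what shows in the picture. A call takes as long as a camera call. They do not tell look-alikes from the thing itself.
- arm.cut_out(target, camera): "region" (384x512 bool, what is visible of it) and "location" ([column, row] in pixels, amid what is visible of it).
The state is a dict: "clock": time; "joint_pos": joint angles; "joint_velocities": joint speeds; "effort": joint torques, N m; "tool_pos": TCP position; "eef_rot": TCP orientation; "wrist_force": force on the tool from outside, world axes, zero at the start; "torque": the same for the moment, N m; "gripper_width": finger opening in m.
Only numpy, scipy, OpenCV 4.12 (cv2) and the standard library are available. Lean on these libraries where they do the work, as an engineer would, in place of code of your own. Each camera call takes 0.05 s, during which the arm holds its last target.

TASK

One of the three square flanges has the bolt-hole pattern that fits the four studs of the mount on the bench. Lower that one over the studs, press it down against the stiff centre pad until it lies flush on the mount, then swing the keeper arm round fully over the flange's edge and let go. Leave the other two flanges and the little tin where they are.

Things in the scene. Friction and masses are not known exactly. Their poses are not given: they have to be found in the camera images.
- mount: Dark cast block fixed to the bench, 96 x 96 mm, top face 30 mm above the bench, on a 6 mm foot plate (150 x 120 mm); an ear on its +y side (to y = 82 mm) carries the keeper. Origin: centre of the underside, at bench height; z up. Four upright studs, 9 mm thick, at x = +-28, y = +-16 mm (56 x 32 mm rectangle; a half turn fits too), stand 26 mm above the top face, the last 6 mm tapered.
- pad (a joint): Travel of the round brass pad, 28 mm across, in the middle of the mount. 0: up, 8 mm proud of the mount's top face; 0.008: level with it. It slides down stiffly (friction about 11 N, no spring, stays where left), so it carries a flange 8 mm proud until the hub is pressed down with some 10 to 20 N.
- flange_p: Square steel flange lying hub up: plate 84 x 84 x 10 mm, on its middle a solid rectangular hub block (30 mm along x, 28 mm along y, 45 mm tall, dark spot drawn on top); 55 mm tall in all, about 0.42 kg. Origin: centre of the underside; z up, x and y along the edges. Through holes, 12 mm: four at x = +-28, y = +-28 mm (square).
- flange_q: Square steel flange lying hub up: plate 84 x 84 x 10 mm, on its middle a solid rectangular hub block (30 mm along x, 28 mm along y, 45 mm tall, dark spot drawn on top); 55 mm tall in all, about 0.42 kg. Origin: centre of the underside; z up, x and y along the edges. Through holes, 12 mm: four at x = +-28, y = +-16 mm (rectangle).
- flange_r: Square steel flange lying hub up: plate 84 x 84 x 10 mm, on its middle a solid rectangular hub block (30 mm along x, 28 mm along y, 45 mm tall, dark spot drawn on top); 55 mm tall in all, about 0.42 kg. Origin: centre of the underside; z up, x and y along the edges. Through holes, 12 mm: three at (28, 0), (-20, 26), (-20, -26) mm.
- keeper (a joint): Angle of the keeper, a flat arm (18 mm wide, 8 mm thick) on an upright pivot. 0: closed on its stop, nose along the mount's -y over the flange, tail along +y. Grows anticlockwise from above, to 1.9; starts open, 1.35 to 1.8, tail towards the mount's -x. Passes 3 mm over a flush flange; a proud one blocks it. Nose 32 mm, tail 60 mm from the pivot. Stiff (0.12 N m), stays where left.
- keeper_pivot (a point): Point on the keeper's pivot axis, fixed at x = 0, y = 62 mm of the mount, 42.5 mm above the bench (the arm's underside is at 43 mm); its axes are those of the mount.
- keeper_post (a point): Top of the black upright handle post on the keeper's tail: 14 mm in diameter, 52 mm from the pivot axis, from 51 to 91 mm above the bench. Pushed sideways it swings the keeper. Its y axis points from the pivot out along the tail.
- rivet_tin: Small open aluminium tin, 44 mm across and 50 mm tall, standing on the bench between flanges and mount. Origin: centre of the underside.
Not all that is in view belongs to the job. Leave any brown or turquoise look-alike of the flange_q alone.

How it is judged:
By the outcome, as a careful person would: the job done as asked, in the order asked, and still so for the second after the job is handed in, with the robot touching nothing.
It also fails if it takes over 54 s, if anything falls off the work surface, if the arm or the gripper's body presses on something with over 40 N, if the wrist force passes 120 N, or if a joint passes its speed limit or range.

## Working session

There is one attempt and no reset: what is moved stays moved. The work goes in short steps, each a Python script; the robot and the scene stay as the last script left them, time stands still between calls to the robot, and variables do not carry over. Pictures are saved under pics/ and viewed, and the job is handed in when it is done.

```bash
ls; mkdir -p pics; python3 - <<'E'
from station import arm
import cv2,numpy as np
for n in ("scene","top"):
    im,d=arm.read_camera(n); cv2.imwrite(f"pics/{n}0.png",im[...,::-1]); np.save(f"pics/{n}0_d.npy",d); np.save(f"pics/{n}0_i.npy",im)
    print(n,arm.camera_params(n),d.min(),d.max())
s=arm.sense(); print(s)
E
```

```text
pics
scene {'vfov': 47.93110295107594, 'cx': 253.04547058876318, 'cy': 195.76490753403442, 'dist': array([0.05618355, 0.        , 0.        , 0.        , 0.        ]), 'rvec': array([ 1.40031456,  1.94585698, -1.02474165]), 'tvec': array([ 0.1809537 , -0.17452856,  1.59385817])} 0.0 3.9999802
top {'vfov': 43.521597459134874, 'cx': 250.46217083019326, 'cy': 181.62341326707957, 'dist': array([0.04086874, 0.        , 0.        , 0.        , 0.        ]), 'rvec': array([ 2.12113626, -2.07269087,  0.22780717]), 'tvec': array([-0.02135535,  0.45110679,  1.2146851 ])} 0.0 2.3082242
{'clock': 0.1, 'joint_pos': array([ 1.28158042e+00,  3.53556555e-01,  1.63405214e+00, -3.41262602e-05,
        1.15522183e+00, -2.40226809e-03]), 'joint_velocities': array([ 0.00184446, -0.00205445,  0.00067325, -0.0020586 , -0.00149107,
        0.00119156]), 'effort': array([ 7.02442503e-04, -6.06352186e+01, -3.42821789e+01,  1.53764649e-04,
        3.85260122e-03,  2.21596633e-05]), 'tool_pos': array([0.1767073 , 0.59908054, 0.25265396]), 'eef_rot': array([-4.48940353e-01, -3.10919881e+00,  1.93084081e-03]), 'wrist_force': array([-0.22110758, -0.4305915 , -0.06601775]), 'torque': array([-0.03908465, -0.06690385,  0.02500128]), 'gripper_width': 0.08548602730887177}
```

View pics/scene0.png

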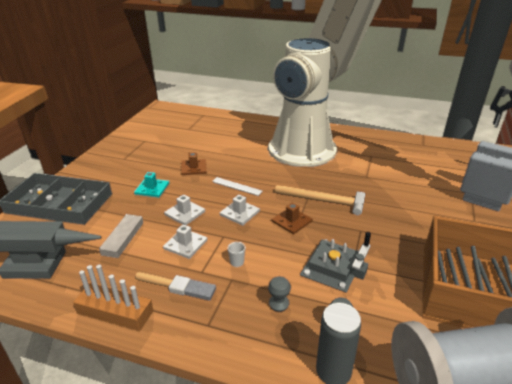

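View pics/top0.png

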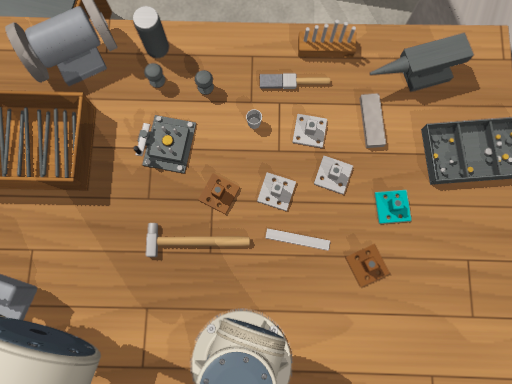

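The top view shows three grey flanges at about (310,130), (333,174) and (276,191), and the mount at (169,143). The brown and turquoise pieces are look-alikes. I'll enlarge the candidates.

```bash
python3 - <<'E'
from station import arm
import cv2,numpy as np
im=np.load("pics/top0_i.npy")[...,::-1]
c=[cv2.resize(im[y-28:y+28,x-28:x+28],(390,390),interpolation=cv2.INTER_CUBIC) for x,y in((310,130),(333,174),(276,191))]
m=cv2.resize(im[100:186,120:206],(390,390),interpolation=cv2.INTER_CUBIC)
o=np.vstack([np.hstack(c[:2]),np.hstack([c[2],m])])
cv2.imwrite("pics/crop1.png",cv2.resize(o,(600,600)))
for t in ("flange_q","mount","keeper_post","keeper","rivet_tin"):
    for r in arm.cut_out(t,"top"): print(t,r["p"],r["location"],r["region"].sum())
E
```

```text
flange_q 0.9 [367.1, 264.6] 988
flange_q 0.8 [219.6, 194.8] 991
flange_q 0.77 [390.7, 207.4] 1059
flange_q 0.73 [279.5, 188.3] 855
flange_q 0.68 [306.5, 133.2] 915
flange_q 0.66 [332.0, 175.4] 905
mount 0.97 [165.1, 140.8] 2524
keeper_post 0.53 [145.1, 138.3] 267
keeper 0.72 [144.7, 138.1] 267
rivet_tin 0.71 [255.3, 117.6] 200
```

View pics/crop1.png

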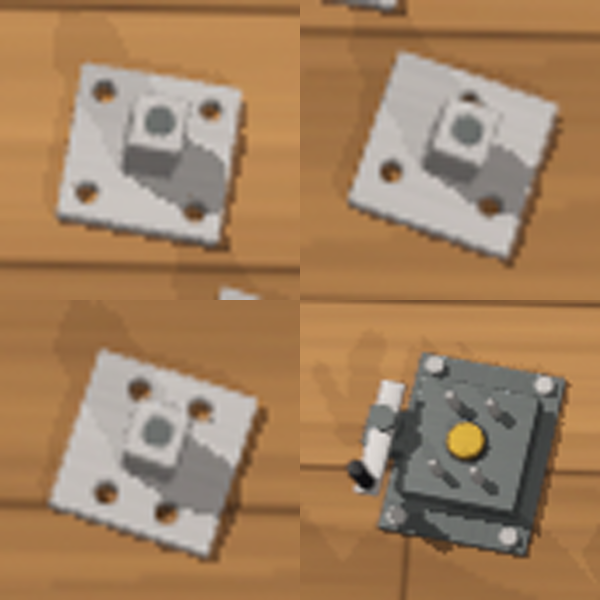

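The flange whose four holes form a rectangle (long one way, short the other) is the grey one at (276,191), so that is flange_q. The flange at (310,130) has a square pattern (p) and the one at (333,174) has three holes (r). The mount's keeper is on the image's left side. Next I'll fit the poses.

```bash
cat > h.py <<'E'
import numpy as np,cv2
from station import arm
from scipy.spatial.transform import Rotation as R
def cam(n):
    p=arm.camera_params(n); f=192/np.tan(np.radians(p["vfov"]/2))
    K=np.array([[f,0,p["cx"]],[0,f,p["cy"]],[0,0,1.]]); return K,np.array(p["dist"],float),np.array(p["rvec"],float),np.array(p["tvec"],float)
def proj(n,P):
    K,D,r,t=cam(n); return cv2.projectPoints(np.asarray(P,float).reshape(-1,1,3),r,t,K,D)[0][:,0]
def xyz(n,d):
    K,D,r,t=cam(n); v,u=np.mgrid[:384,:512]
    q=cv2.undistortPoints(np.stack([u,v],-1).reshape(-1,1,2).astype(float),K,D)[:,0]
    P=np.c_[q,np.ones(len(q))]*d.reshape(-1,1)
    W=(P-t)@cv2.Rodrigues(r)[0]; W[d.ravel()<=0]=np.nan
    return W.reshape(384,512,3)
def px(n,uv,z):
    "world point of pixel at height z"
    K,D,r,t=cam(n); Rm=cv2.Rodrigues(r)[0]; q=cv2.undistortPoints(np.array(uv,float).reshape(-1,1,2),K,D)[:,0]
    dv=np.c_[q,np.ones(len(q))]@Rm; c=-Rm.T@t; return c+dv*((z-c[2])/dv[:,2])[:,None]
E
python3 - <<'E'
from h import *
for n in("top","scene"):
    im=np.load(f"pics/{n}0_i.npy"); W=xyz(n,np.load(f"pics/{n}0_d.npy")); z=W[...,2]
    ctr={"top":{"m":(169,143),"q":(276,191)},"scene":{"m":(335,262),"q":(0,0)}}[n]
    print(n,"bench z",np.nanmedian(z[(abs(z)<.02)]))
    mount=np.array([np.nan])
    (u,v)=ctr["m"]; w=W[v-40:v+40,u-40:u+40].reshape(-1,3)
    h=np.histogram(w[:,2],bins=np.arange(-.01,.1,.004)); print(h[0])
    s=w[(w[:,2]>.026)&(w[:,2]<.033)]; print(len(s),s.mean(0),cv2.minAreaRect((s[:,:2]*1000).astype(np.float32)))
    hsv=cv2.cvtColor(im,cv2.COLOR_RGB2HSV)
    m=np.zeros((384,512),bool); m[v-30:v+30,u-30:u+30]=True
    b=m&(hsv[...,1]>140)&(hsv[...,2]>150)&(hsv[...,0]>18)&(hsv[...,0]<30)
    print("brass",b.sum(),W[b].mean(0),np.nanmedian(W[b],0))
    if n=="top":
        u,v=ctr["q"]; w=W[v-24:v+24,u-24:u+24].reshape(-1,3); print(np.histogram(w[:,2],bins=np.arange(-.01,.07,.004))[0])
        s=w[(w[:,2]>.006)&(w[:,2]<.014)]; print(s.mean(0),cv2.minAreaRect((s[:,:2]*1000).astype(np.float32)))
        s=w[(w[:,2]>.050)&(w[:,2]<.06)]; print("hub",len(s),s.mean(0)); print(proj("scene",s.mean(0)[None]))
im=np.load("pics/scene0_i.npy")[...,::-1]
cv2.imwrite("pics/crop2.png",np.hstack([cv2.resize(im[185:235,205:275],(400,286),interpolation=cv2.INTER_CUBIC),cv2.resize(im[225:295,295:385],(368,286),interpolation=cv2.INTER_CUBIC)]))
E
```

```text
top bench z 0.0002689223654844095
[  43  815 2186 1205  431  117   42   19   77  492  468  120   50   25
   57  112   59   12    5    4    1    4    3    3   10    9    3]
890 [0.5651418  0.21985985 0.02969411] ((569.1638793945312, 235.05474853515625), (130.59759521484375, 96.83479309082031), 80.56123352050781)
brass 77 [0.5667636  0.21920127 0.03793229] [0.566166   0.21862369 0.03799152]
[ 16 322 773 314 363 323  38   3   3   5   2   1   2   4  10  41  60  12
   1]
[ 0.43591092 -0.08049413  0.00985646] ((444.4024353027344, -74.9792709350586), (110.81198120117188, 127.84632110595703), 86.67037963867188)
hub 111 [ 0.43655785 -0.08079351  0.05478801]
[[240.04101134 197.34993363]]
scene bench z 0.0004570991606510009
[   0  439 3004  784  265  145   75   76   81  474  481   53   66   29
  108  107   54   10    5    7   22   49   11    8   10   15    0]
928 [0.5753204  0.2227706  0.02988798] ((572.8659057617188, 233.10641479492188), (129.49203491210938, 101.39118194580078), 79.93199920654297)
brass 70 [nan nan nan] [0.57159141 0.2157833  0.03845679]
```

View pics/crop2.png

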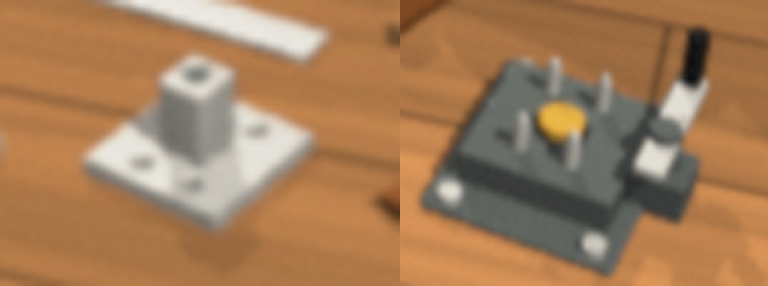

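```bash
cat >> h.py <<'E'
from scipy.optimize import minimize
def box(x0,x1,y0,y1,z0,z1): return np.array([[x,y,z] for x in(x0,x1) for y in(y0,y1) for z in(z0,z1)],float)/1000
FL=[box(-42,42,-42,42,0,10),box(-15,15,-14,14,10,55)]
MT=[box(-75,75,-60,60,0,6),box(-48,48,-48,48,0,30)]
IGN=[box(-30,30,47,84,0,50),box(-70,40,47,84,43,51),box(-75,-35,50,80,40,91)]
def place(P,p,z0=0):
    c,s=np.cos(p[2]),np.sin(p[2]); return np.c_[P[:,0]*c-P[:,1]*s+p[0],P[:,0]*s+P[:,1]*c+p[1],P[:,2]+z0]
S=8
def render(n,parts,p,win,z0=0):
    x0,y0,x1,y1=win; im=np.zeros(((y1-y0)*S,(x1-x0)*S),np.uint8)
    for b in parts:
        uv=(proj(n,place(b,p,z0))-[x0,y0]+.5)*S-.5
        cv2.fillConvexPoly(im,cv2.convexHull(np.round(uv*16).astype(np.int32)),255,cv2.LINE_8,4)
    return cv2.resize(im,(x1-x0,y1-y0),interpolation=cv2.INTER_AREA)/255.
def fit(n,im,parts,p0,pad=12,ign=None,satT=(60,110),extra=None,z0=0,neg=None):
    uv=np.vstack([proj(n,place(b,p0,z0)) for b in parts]); x0,y0=(uv.min(0)-pad).astype(int); x1,y1=(uv.max(0)+pad).astype(int); win=(x0,y0,x1,y1)
    hsv=cv2.cvtColor(im[y0:y1,x0:x1],cv2.COLOR_RGB2HSV).astype(float)
    c=im[y0:y1,x0:x1].astype(float); sat=hsv[...,1]
    m=np.clip((satT[1]-sat)/(satT[1]-satT[0]),0,1)
    # fill holes / brass
    k=(m>.5).astype(np.uint8); cn,_=cv2.findContours(k,cv2.RETR_EXTERNAL,cv2.CHAIN_APPROX_NONE)
    big=max(cn,key=cv2.contourArea); f=np.zeros_like(k); cv2.drawContours(f,[big],-1,1,-1)
    inner=cv2.erode(f,np.ones((3,3),np.uint8)); m=np.where(inner>0,1,m); m=np.where(cv2.dilate(f,np.ones((3,3),np.uint8))>0,m,0)
    w=np.ones_like(m)
    if ign: w=1-(render(n,ign,p0,win)>0)
    cost=lambda q:(w*(render(n,parts,q/[1000,1000,100],win,z0)-m)**2).sum()
    q0=np.array(p0)*[1000,1000,100]; best=None
    for d in range(2):
        r=minimize(cost,q0,method="Nelder-Mead",options=dict(initial_simplex=q0+np.array([[0,0,0],[4,0,0],[0,4,0],[0,0,6.]])*(1-.5*d),xatol=.02,fatol=.02)); q0=r.x
    rr=render(n,parts,q0/[1000,1000,100],win,z0)
    vis=np.stack([m,rr,w*.5],-1)*255
    return q0/[1000,1000,100],r.fun,np.hstack([vis,c]).astype(np.uint8)
E
python3 - <<'E'
from h import *
V=[]
for n in("top","scene"):
    im=np.load(f"pics/{n}0_i.npy")
    for nm,parts,p0,ign in(("q",FL,[.4365,-.081,-.3],None),("m",MT,[.569,.217,-.17],IGN)):
        p,c,v=fit(n,im,parts,p0,ign=ign); print(n,nm,p.round(4),c)
        V.append(cv2.resize(v[...,::-1],(400,290),interpolation=cv2.INTER_NEAREST))
cv2.imwrite("pics/fit1.png",np.vstack([np.hstack(V[:2]),np.hstack(V[2:])]))
E
```

```text
top q [ 0.4373 -0.0807 -0.2981] 5.108339254133027
top m [ 0.567   0.2194 -0.1717] 16.62360276816609
scene q [ 0.4382 -0.0835 -0.3043] 5.86879600153787
scene m [ 0.5662  0.2174 -0.176 ] 39.376495501730105
```

View pics/fit1.png

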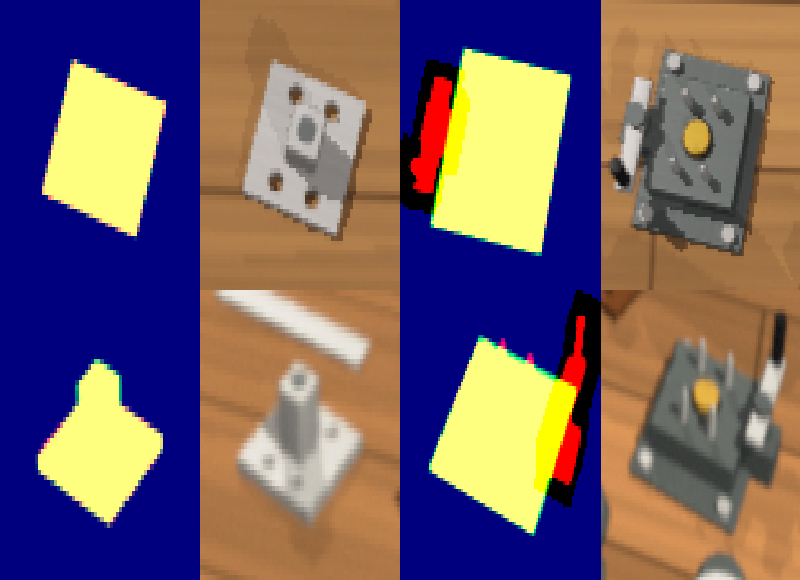

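The silhouettes fit well in both cameras, which agree on the mount relative to the flange to within about 2 mm. I'll squeeze the hub along its y first to centre it in the robot frame, then grip it along x for the lift. Gripping along x also keeps the opening fingers clear of the keeper.

```bash
cat >> h.py <<'E'
def down(a): return (R.from_euler('z',a)*R.from_euler('x',np.pi)).as_rotvec()
def st(msg=""):
    s=arm.sense(); print(msg,"t%.2f"%s["clock"],s["tool_pos"].round(4),"F",s["wrist_force"].round(1),"w%.4f"%s["gripper_width"],"q6 %.2f"%s["joint_pos"][5]); return s
def yaw_of(s): 
    m=R.from_rotvec(s["eef_rot"]).as_matrix(); return np.arctan2(m[1,0],m[0,0])
E
python3 - <<'E'
from h import *
x,y,psi=.4378,-.0821,-.301
print(arm.tips_ahead)
A=psi+np.pi
for a in (psi,psi+np.pi): print(a,arm.solve_ik([x,y,.15],down(a)))
arm.goto([x,y,.16],down(A)); st("above")
arm.move_straight([x,y,.045],feed=.12,force_limit=8); st("down")
arm.gripper_close(25); st("closed")
arm.ungrasp(); st("open")
for n in("top","scene"):
    im,d=arm.read_camera(n); cv2.imwrite(f"pics/{n}1.png",im[...,::-1])
E
```

```text
0.022
-0.301 [-1.88743059e-01  2.16094744e-01  2.09989674e+00 -4.44089210e-16
  8.25601172e-01  1.68305327e+00]
2.840592653589793 [-0.18874306  0.21609474  2.09989674  0.          0.82560117 -1.45853939]
above t2.95 [ 0.4381 -0.0816  0.1601] F [-0.7  0.7 -0.5] w0.0852 q6 -1.46
down t4.06 [ 0.4382 -0.0821  0.0454] F [ 0.  -0.1 -0.5] w0.0852 q6 -1.46
closed t4.62 [ 0.4379 -0.0822  0.0453] F [-0.8 -1.5  5.7] w0.0278 q6 -1.46
open t5.22 [ 0.4378 -0.0821  0.045 ] F [0.4 0.2 0.5] w0.0852 q6 -1.46
```

View pics/scene1.png

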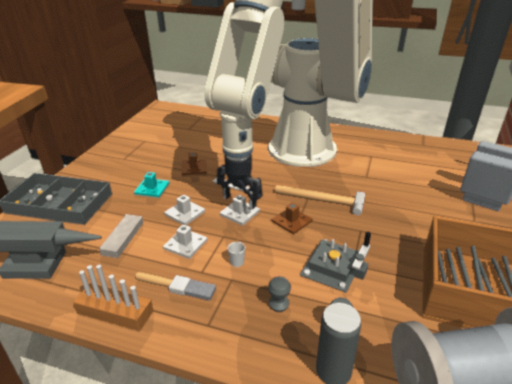

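```bash
python3 - <<'E'
from h import *
x,y,psi=.4378,-.0821,-.301
A=psi+np.pi/2
arm.move_straight([x,y,.085],feed=.15)
arm.goto([x,y,.085],down(A)); st()
arm.move_straight([x,y,.045],feed=.12,force_limit=8); st("down")
arm.gripper_close(25); s=st("closed"); print(yaw_of(s))
arm.ungrasp(); st("open")
arm.move_straight([x,y,.13],feed=.2)
for n in("top","scene"):
    im,d=arm.read_camera(n); cv2.imwrite(f"pics/{n}2.png",im[...,::-1]); np.save(f"pics/{n}2_i.npy",im)
st()
im=np.load("pics/scene2_i.npy")
p,c,v=fit("scene",im,FL,[x,y,psi]); print(p,c); cv2.imwrite("pics/fit2.png",cv2.resize(v[...,::-1],(800,500),interpolation=cv2.INTER_NEAREST))
im=np.load("pics/top2_i.npy"); cv2.imwrite("pics/top2c.png",cv2.resize(im[140:240,220:350,::-1],(780,600)))
E
```

```text
t7.13 [ 0.4375 -0.082   0.0846] F [ 0.2 -0.4  0.3] w0.0853 q6 0.11
down t7.62 [ 0.4376 -0.0821  0.0449] F [-0.5  0.4 -0.1] w0.0852 q6 0.11
closed t8.16 [ 0.4383 -0.0822  0.0455] F [-1.   0.5  6.5] w0.0296 q6 0.11
1.2698060777564855
open t8.74 [ 0.4377 -0.0821  0.045 ] F [-0.9  0.4  0.4] w0.0853 q6 0.11
 t9.42 [ 0.4369 -0.0819  0.1287] F [-0.1 -0.4 -0.5] w0.0856 q6 0.11
[ 0.43834342 -0.08343976 -0.30527928] 5.359626912725874
```

View pics/fit2.png

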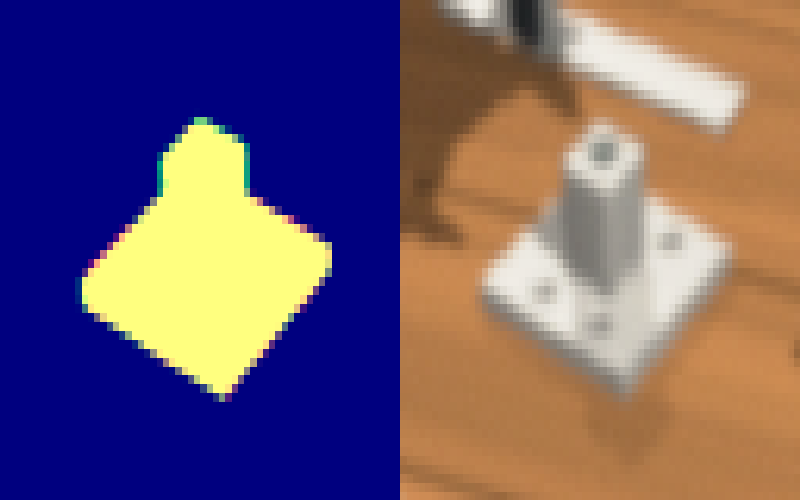

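View pics/top2c.png

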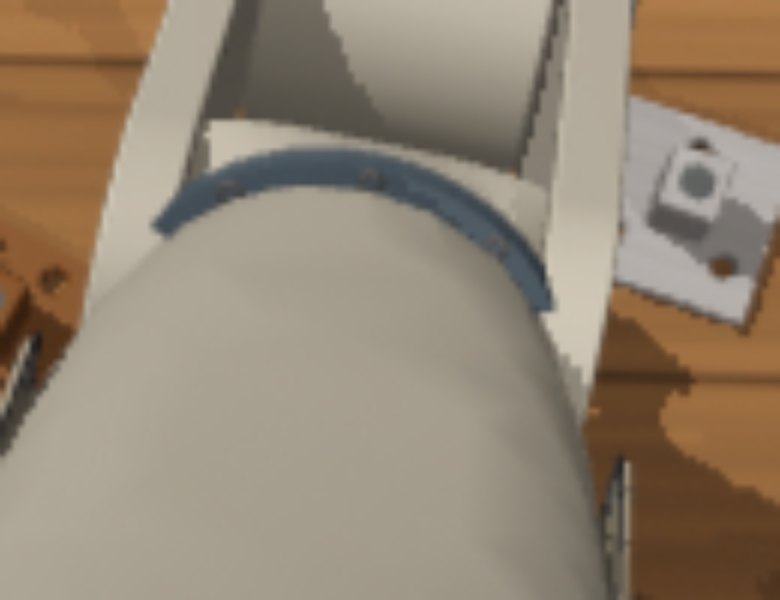

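```bash
python3 - <<'E'
from h import *
bias={"top":np.array([-.0005,.0014,.003]),"scene":np.array([.0005,-.0013,-.004])}
th=np.linspace(0,2*np.pi,24,endpoint=False)
cyl=lambda x,y,r,z0,z1:np.vstack([np.c_[x+r*np.cos(th),y+r*np.sin(th),0*th+z] for z in(z0,z1)])/1000
studs=[np.vstack([cyl(x,y,4.5,30,50),cyl(x,y,2.5,50,56)]) for x in(28,-28) for y in(16,-16)]
ign2=[box(-40,40,44,95,0,60),box(-80,50,44,95,40,55),box(-85,-30,44,90,40,95)]
V=[]
for n in("top","scene"):
  for k in("0",):
    im=np.load(f"pics/{n}{k}_i.npy")
    p,c,v=fit(n,im,MT+studs,[.567,.218,-.173],ign=ign2); print(n,p.round(4),c,(p-bias[n]).round(4)); V.append(cv2.resize(v[...,::-1],(400,300),interpolation=cv2.INTER_NEAREST))
    # pad centroid
    hsv=cv2.cvtColor(im,cv2.COLOR_RGB2HSV); u,w=proj(n,place(np.array([[0,0,.038]]),p))[0].astype(int)
    win=(u-14,w-14,u+15,w+15); s=np.s_[w-14:w+15,u-14:u+15]
    rg=im[s][...,0].astype(float)-im[s][...,2]; m=np.clip((rg-40)/60,0,1)
    pad=[cyl(0,0,14,30,38)]
    cost=lambda q:((render(n,pad,[q[0]/1e3,q[1]/1e3,0],win)-m)**2).sum()
    r=minimize(cost,p[:2]*1e3,method="Nelder-Mead",options=dict(initial_simplex=p[:2]*1e3+np.array([[0,0],[4,0],[0,4]]),xatol=.02,fatol=.01)); print("pad",r.x,r.fun,r.x-bias[n][:2]*1e3)
    # overlay of stud tips
    b=im[w-30:w+30,u-40:u+40,::-1]; b=cv2.resize(b,(800,600),interpolation=cv2.INTER_CUBIC)
    for x in(28,-28):
        for y in(16,-16):
            for z in(30,56):
                q=(proj(n,place(np.array([[x,y,z]])/1e3,p))[0]-[u-40,w-30]+.5)*10; cv2.circle(b,tuple(q.astype(int)),5,(0,0,255) if z==56 else (0,255,0),-1)
    V.append(cv2.resize(b,(400,300)))
cv2.imwrite("pics/fit3.png",np.vstack([np.hstack(V[:2]),np.hstack(V[2:])]))
E
```

```text
top [ 0.567   0.2196 -0.1696] 13.779238908112262 [ 0.5675  0.2182 -0.1726]
pad [567.62631862 219.61257706] 2.5092666282199154 [568.12631862 218.21257706]
scene [ 0.5663  0.2173 -0.1719] 30.587931410995772 [ 0.5658  0.2186 -0.1679]
pad [566.99868295 216.14174089] 86.23920895809306 [566.49868295 217.44174089]
```

View pics/fit3.png

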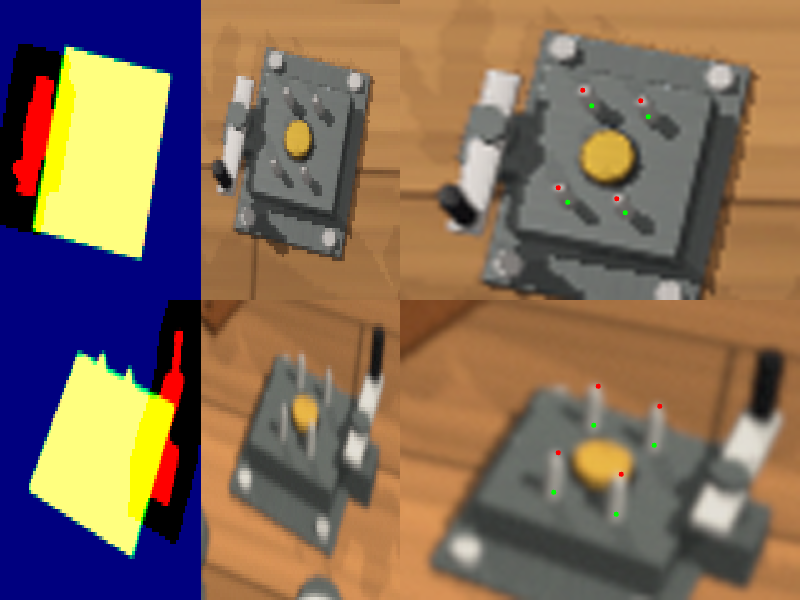

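```bash
python3 - <<'E'
from h import *
x,y,psi=.4378,-.0821,-.301
mx,my,mp=.5668,.2183,-.171
arm.move_straight([x,y,.045],feed=.15,force_limit=8)
arm.gripper_close(60); st("closed")
arm.move_straight([x,y,.19],feed=.2); st("lifted")
arm.goto([mx,my,.19],down(mp+np.pi/2)); st("over")
arm.move_straight([mx,my,.122],feed=.15); s=st("hover"); print(yaw_of(s)-np.pi/2)
for n in("top","scene"):
    im,d=arm.read_camera(n); np.save(f"pics/{n}3_i.npy",im)
im=np.load("pics/scene3_i.npy"); cv2.imwrite("pics/scene3c.png",cv2.resize(im[180:300,270:430,::-1],(800,600),interpolation=cv2.INTER_CUBIC))
E
```

```text
closed t10.68 [ 0.4383 -0.0822  0.0456] F [-1.1 -0.5  6.8] w0.0289 q6 0.11
lifted t11.56 [ 0.4368 -0.0819  0.189 ] F [ 0.4  0.1 -4.4] w0.0293 q6 0.11
over t12.80 [0.5663 0.217  0.1895] F [ 0.  -0.  -4.2] w0.0291 q6 0.54
hover t13.40 [0.5673 0.2178 0.1225] F [-0.1  0.3 -4.5] w0.0292 q6 0.54
-0.17188679537065665
```

View pics/scene3c.png

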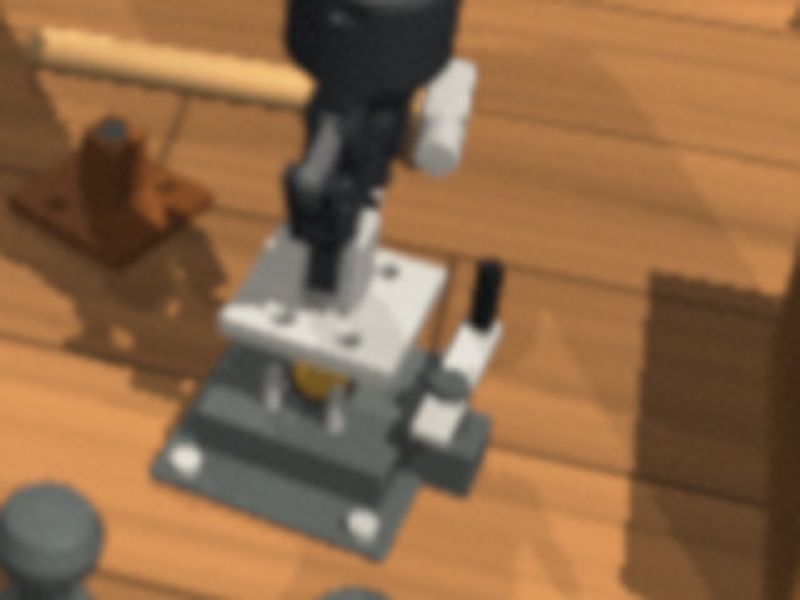

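The flange is held level over the studs. Two of its holes, at crop pixels (283,318) and (348,340), sit just above stud tips at (275,365) and (335,390). I'll descend with force feedback.

```bash
python3 - <<'E'
from h import *
mx,my,mp=.5668,.2183,-.171
r=arm.move_straight([mx,my,.0865],feed=.05,force_limit=6); s=st("descend %s"%r); print(s["torque"])
E
```

```text
descend False t14.36 [0.5668 0.2183 0.0865] F [ 1.6  0.5 -3.5] w0.0291 q6 0.54
[ 0.04111708 -0.02836404 -0.02399059]
```

The holes are over the studs with very little force. Next I'll press.

```bash
python3 - <<'E'
from h import *
mx,my,mp=.5668,.2183,-.171
r=arm.move_straight([mx,my,.0715],feed=.025,force_limit=32); s=st("press %s"%r); print(s["torque"])
im,d=arm.read_camera("scene"); np.save("pics/scene4_i.npy",im)
cv2.imwrite("pics/scene4c.png",cv2.resize(im[180:300,270:430,::-1],(800,600),interpolation=cv2.INTER_CUBIC))
E
```

```text
press True t14.86 [0.5671 0.2185 0.0757] F [-0.8 -1.   7.4] w0.0293 q6 0.54
[-0.07798628  0.15897569 -0.00074304]
```

View pics/scene4c.png

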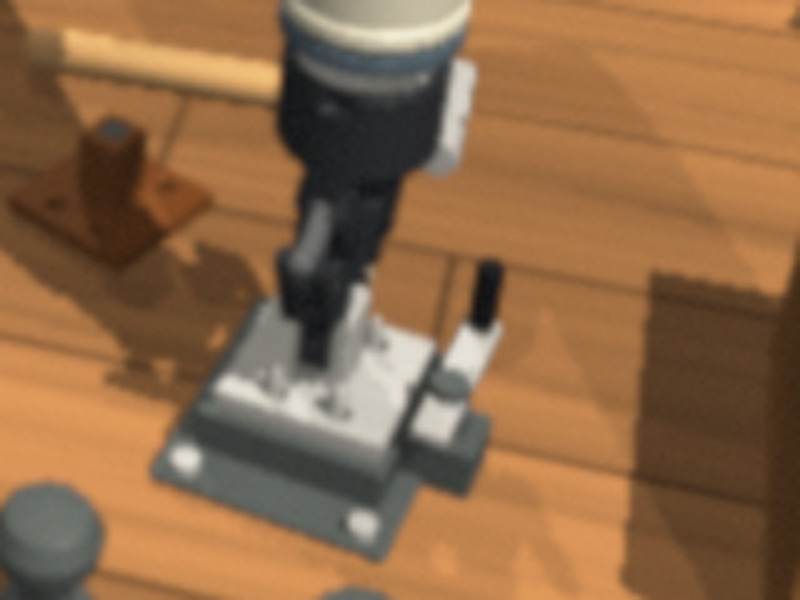

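```bash
python3 - <<'E'
from h import *
mx,my,mp=.5668,.2183,-.171
arm.ungrasp(); st("open")
arm.move_straight([mx,my,.16],feed=.2); st()
arm.gripper_close(25)
im,d=arm.read_camera("scene"); np.save("pics/scene5_i.npy",im); np.save("pics/scene5_d.npy",d)
cv2.imwrite("pics/scene5c.png",cv2.resize(im[180:300,270:430,::-1],(800,600),interpolation=cv2.INTER_CUBIC))
W=xyz("scene",d); c,s=np.cos(mp),np.sin(mp)
X=W[...,0]-.5673;Y=W[...,1]-.217; L=np.stack([X*c+Y*s,-X*s+Y*c,W[...,2]],-1)
for nm,m in(("plate",(abs(L[...,0])<40)&(abs(L[...,1])<38)&(abs(L[...,2]-.04)<.012)) ,):pass
for a,b,e,f in((18,40,-38,38),(-40,-18,-38,38),(-15,15,-38,-16),(-15,15,16,38)):
    m=(L[...,0]*1e3>a)&(L[...,0]*1e3<b)&(L[...,1]*1e3>e)&(L[...,1]*1e3<f)&(abs(L[...,2]-.04)<.015)
    print((a,b,e,f),m.sum(),np.nanmedian(L[m][:,2]))
m=(abs(L[...,0])<.012)&(abs(L[...,1])<.011)&(L[...,2]>.08)&(L[...,2]<.11); print("hubtop",m.sum(),np.median(L[m][:,2]) if m.any() else 0)
# keeper post: black, z .051-.1 around
g=im.max(-1); m=(g<60)&(L[...,2]>.052)&(L[...,2]<.095)&(L[...,0]<-.02)&(L[...,0]>-.09)&(L[...,1]>.03)&(L[...,1]<.11)
print("post",m.sum(),np.median(L[m],0) if m.any() else 0)
E
```

```text
open t15.50 [0.5662 0.2181 0.0745] F [ 0.5  0.5 -0. ] w0.0856 q6 0.54
 t16.07 [0.5665 0.2182 0.1596] F [-0.9  0.1 -1.5] w0.0855 q6 0.54
(18, 40, -38, 38) 204 0.040528420196192294
(-40, -18, -38, 38) 105 0.04090559073933291
(-15, 15, -38, -16) 66 0.040203560613570666
(-15, 15, 16, 38) 76 0.04005568835011085
hubtop 55 0.08574609803631007
post 49 [-0.04567393  0.06216119  0.07607251]
```

View pics/scene5c.png

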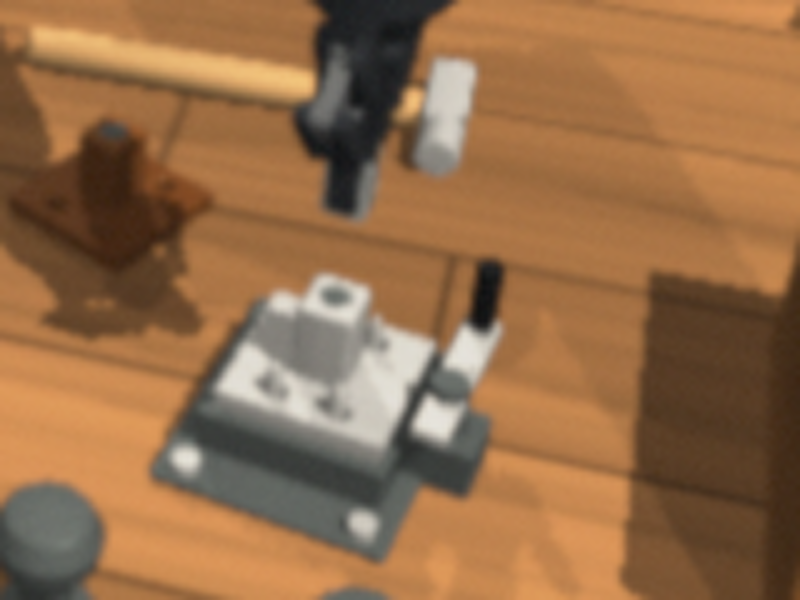

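The flange is flush: its plate top reads about 40 mm on all four sides and the hub top about 85 mm. The keeper post is at about k=1.57. I'll do a confirming press on the hub top, then push the post round.

```bash
python3 - <<'E'
from h import *
mx,my,mp=.5668,.2183,-.171
r=arm.move_straight([mx,my,.113],feed=.15,force_limit=10); st("near %s"%r)
r=arm.move_straight([mx,my,.098],feed=.025,force_limit=20); st("hub press %s"%r)
arm.move_straight([mx,my,.15],feed=.15); st()
c,s=np.cos(mp),np.sin(mp)
def tgt(k,gap=0,h=.011,z=.09):
    q=np.array([0,.062])+.052*np.array([-np.sin(k),np.cos(k)])-(.007+h+gap)*np.array([np.cos(k),np.sin(k)])
    return [mx+c*q[0]-s*q[1],my+s*q[0]+c*q[1],z],down(mp+k)
k=1.57
p,o=tgt(k,.009,z=.15); print(arm.solve_ik(p,o))
for kk in(1.57,.8,0,-.05): print(kk,arm.solve_ik(*tgt(kk)) )
arm.goto(p,o); st("by post")
im,d=arm.read_camera("scene"); cv2.imwrite("pics/scene6c.png",cv2.resize(im[180:300,270:430,::-1],(800,600),interpolation=cv2.INTER_CUBIC))
E
```

```text
near False t17.36 [0.5667 0.2182 0.1129] F [0.4 0.8 0.1] w0.0002 q6 0.54
hub press True t17.76 [0.5676 0.2186 0.1071] F [-1.3 -0.9  8.7] w0.0002 q6 0.54
 t18.20 [0.5669 0.2184 0.1501] F [-0.3 -0.4 -0.3] w0.0001 q6 0.54
[ 4.62506475e-01  4.06714209e-01  1.81224920e+00 -4.44089210e-16
  9.22629245e-01  6.34302801e-01]
1.57 [ 4.74817673e-01  4.96632028e-01  1.83363725e+00 -4.44089210e-16
  8.11323376e-01  6.46614000e-01]
0.8 [ 5.26205028e-01  5.30095083e-01  1.77133009e+00 -8.88178420e-16
  8.40167476e-01  1.46800135e+00]
0 [0.5285477  0.58317024 1.6710982  0.         0.88732422 2.27034403]
-0.05 [ 5.26962049e-01  5.86361246e-01  1.66502211e+00 -4.44089210e-16
  8.90209296e-01  2.31875838e+00]
by post t18.56 [0.5201 0.2621 0.1488] F [-0.  -0.3 -1.1] w0.0000 q6 0.63
```

View pics/scene6c.png

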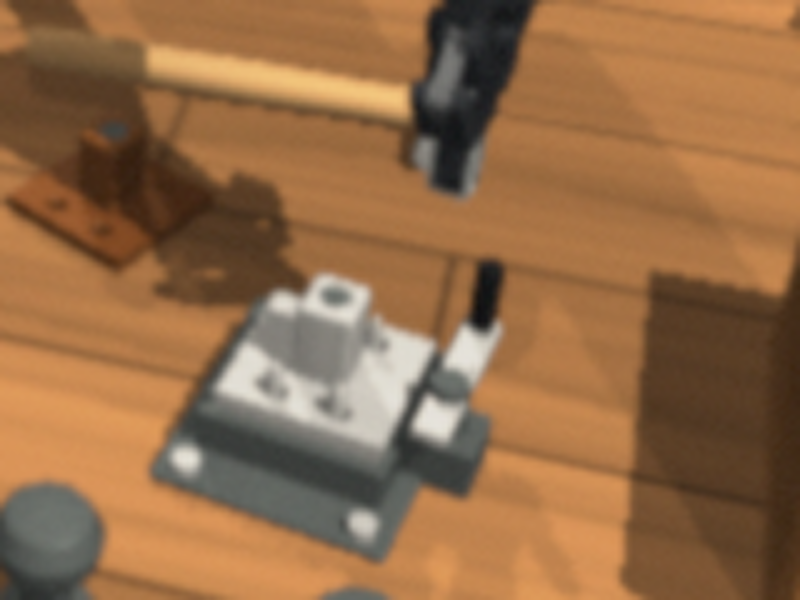

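The hub contact height of 85 mm confirms the flange is flush. Now I'll lower the closed fingers beside the post and swing the keeper.

```bash
cat > k.py <<'E'
from h import *
mx,my,mp=.5668,.2183,-.171
c,s=np.cos(mp),np.sin(mp)
def tgt(k,gap=0,h=.011,z=.088):
    q=np.array([0,.062])+.052*np.array([-np.sin(k),np.cos(k)])-(.007+h+gap)*np.array([np.cos(k),np.sin(k)])
    return [mx+c*q[0]-s*q[1],my+s*q[0]+c*q[1],z],down(mp+k)
E
python3 - <<'E'
from k import *
p,o=tgt(1.57,.009)
r=arm.move_straight(p,feed=.12,force_limit=8); st("low %s"%r)
for k in(1.45,1.2,.95,.7,.45,.2):
    p,o=tgt(k); r=arm.move_straight(p,o,feed=.08,force_limit=20); st("k %.2f %s"%(k,r))
    if r: break
im,d=arm.read_camera("scene"); cv2.imwrite("pics/scene7c.png",cv2.resize(im[180:300,270:430,::-1],(800,600),interpolation=cv2.INTER_CUBIC))
E
```

```text
low False t19.27 [0.522  0.2616 0.0882] F [ 0.2 -0.7  0.3] w0.0001 q6 0.63
k 1.45 False t19.62 [0.5229 0.2774 0.0888] F [ 0.3 -0.5 -0.2] w-0.0001 q6 0.77
k 1.20 False t20.02 [0.5238 0.2906 0.0884] F [-0.   0.9 -0.6] w-0.0001 q6 1.04
k 0.95 False t20.42 [0.5281 0.3036 0.0881] F [-0.2  0.5  0.4] w-0.0005 q6 1.31
k 0.70 False t20.82 [0.5355 0.315  0.088 ] F [-0.1 -0.5  0.8] w-0.0001 q6 1.57
k 0.45 False t21.22 [0.5457 0.3242 0.088 ] F [-0.2 -0.4  0.7] w0.0002 q6 1.82
k 0.20 False t21.62 [0.5578 0.3307 0.088 ] F [-0.6 -0.  -0.3] w-0.0003 q6 2.07
```

View pics/scene7c.png

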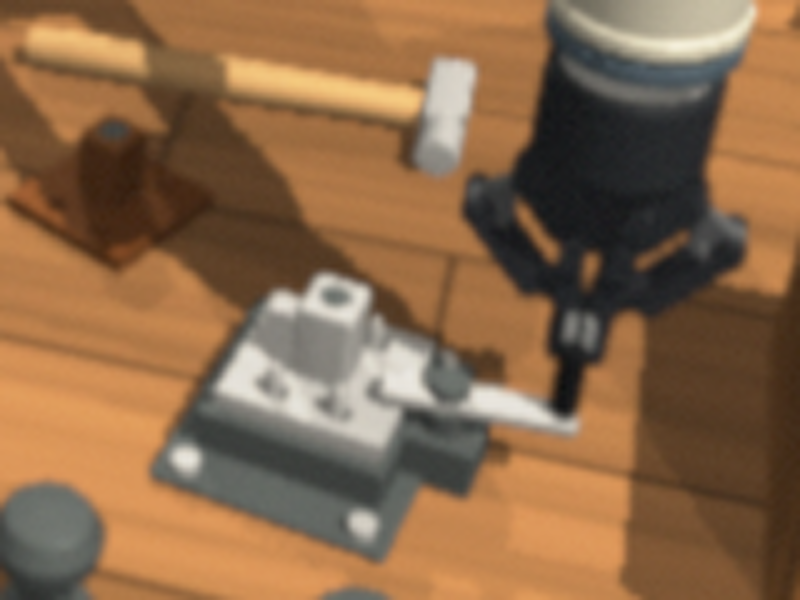

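The post moved with the fingers and the keeper is swinging over the flange. I'll push on to the stop.

```bash
python3 - <<'E'
from k import *
p,o=tgt(0.0,.004); r=arm.move_straight(p,o,feed=.08,force_limit=20); st("k0 %s"%r)
p,o=tgt(0.0,-.012); r=arm.move_straight(p,feed=.02,force_limit=12); s1=st("stop %s"%r)
arm.pause(.2); st("settled")
P=s1["tool_pos"]-[.5668,.2183,0]; print("mount-frame",P[0]*c+P[1]*s,-P[0]*s+P[1]*c)
p,o=tgt(0.0,.03); arm.move_straight(p,feed=.1)
arm.move_straight([p[0],p[1],.2],feed=.2); 
arm.goto([.40,.30,.3],o); st("away")
for n in("top","scene"):
    im,d=arm.read_camera(n); np.save(f"pics/{n}8_i.npy",im); np.save(f"pics/{n}8_d.npy",d)
a=np.load("pics/top8_i.npy"); b=np.load("pics/scene8_i.npy")
cv2.imwrite("pics/c8.png",np.hstack([cv2.resize(a[100:190,115:205,::-1],(400,400),interpolation=cv2.INTER_CUBIC),cv2.resize(b[220:300,305:385,::-1],(400,400),interpolation=cv2.INTER_CUBIC)]))
cv2.imwrite("pics/top8.png",a[...,::-1])
E
```

```text
k0 False t22.02 [0.5644 0.3343 0.088 ] F [-0.3  0.  -0.3] w-0.0003 q6 2.27
stop True t22.48 [0.5694 0.3336 0.0875] F [-1.3  1.7 -0.1] w0.0000 q6 2.27
settled t22.68 [0.5692 0.3334 0.0871] F [ 0.3 -0.5  1.3] w0.0002 q6 2.27
mount-frame -0.01703988387691797 0.11408497251446141
away t24.57 [0.4005 0.3002 0.2991] F [0.5 0.6 0.4] w0.0001 q6 2.38
```

View pics/c8.png

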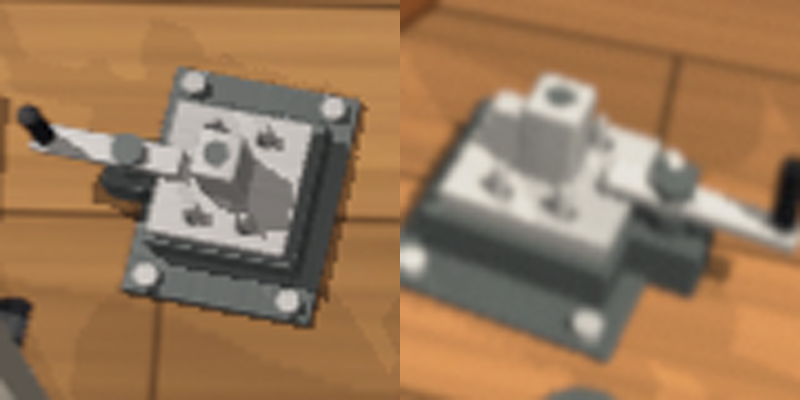

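View pics/top8.png

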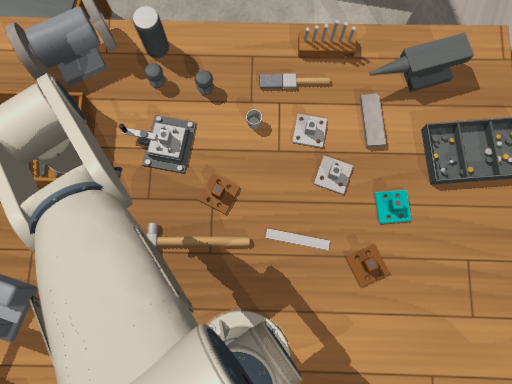

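```bash
python3 - <<'E'
from k import *
arms=box(-9,9,-32,60,43,51)
V=[]
for n,pm in(("top",[.5670,.2196,-.170]),("scene",[.5663,.2173,-.172])):
    im=np.load(f"pics/{n}8_i.npy"); W=xyz(n,np.load(f"pics/{n}8_d.npy"))
    P=W[...,:2]-pm[:2]; cc,ss=np.cos(pm[2]),np.sin(pm[2]); L=np.stack([P[...,0]*cc+P[...,1]*ss,-P[...,0]*ss+P[...,1]*cc-.062,W[...,2]],-1)*1e3
    m=(L[...,2]>46)&(L[...,2]<53)&(abs(L[...,0])<30)&(L[...,1]>-36)&(L[...,1]<70)&(im.min(-1)>120)
    q=L[m]; t=np.polyfit(q[:,1],q[:,0],1); print(n,m.sum(),"k est",-t[0],"offset",t[1])
    m=(im.max(-1)<70)&(L[...,2]>53)&(L[...,2]<95)&(abs(L[...,0])<30)&(L[...,1]>30)&(L[...,1]<75); print("post",m.sum(),np.median(L[m],0))
    u0,v0=(130,110) if n=="top" else (315,225)
    u0,v0=(112,110) if n=="top" else (325,230)
    b=cv2.resize(im[v0:v0+60,u0:u0+80,::-1],(800,600),interpolation=cv2.INTER_CUBIC)
    for k,col in((0,(0,255,0)),(.12,(0,0,255))):
        a=place(arms,[0,0,k]); a[:,1]+=.062; uv=(proj(n,place(a,pm))-[u0,v0]+.5)*10
        top=uv[[1,3,7,5]]; cv2.polylines(b,[top.astype(int)],True,col,2)
    V.append(cv2.resize(b,(400,300)))
cv2.imwrite("pics/fit9.png",np.hstack(V))
E
```

```text
top 86 k est -0.027268472952836607 offset 0.1690794297537849
post 35 [-4.04621187 46.60008225 81.88655544]
scene 165 k est -0.029174769245137167 offset 5.346386715688243
post 57 [ 8.67490738 52.01198012 77.41773147]
```

View pics/fit9.png

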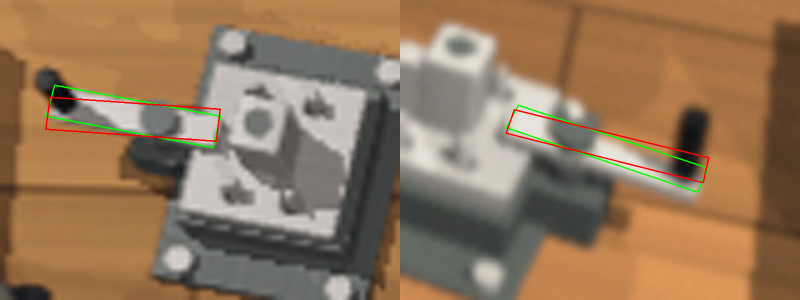

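The keeper lines up with the k=0 outline (fitted angle about -0.03, so at its stop). The plate is flush and nothing else has moved. Handing in.

```bash
python3 -c "
from h import *
print(arm.finish_job()); st()"
```

```text
the job is handed in; nothing more can be done
None
the job is handed in; nothing more can be done
```

I fitted flange_q, the grey flange with the rectangular hole pattern, over the mount's studs, pressed it flush and swung the keeper closed over its edge. I handed the job in at about 25 s; no verdict is reported.

- **Flange:** It slid over the studs with almost no force. After pressing, the plate top read about 40 mm on all four sides. A second press on the hub met it at 85 mm, so it is flush.
- **Keeper:** I pushed it by its post until it met the stop. Both cameras then put its angle within about 0.03 rad of closed, with the nose over the flange. The fingers are clear and touching nothing.
- **Everything else:** The other two flanges and the tin look unmoved in the last top picture; I judged this by eye, not by measurement.

**Disagreement:** the two cameras differed by up to about 2 mm on the mount's position. I corrected each against the flange's position, found by squeezing its hub, and averaged them. The scene camera's fit of the brass pad was poor and I did not use it.

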